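# Shim the rocking microscope

### The arm

A 6-joint arm with a two-finger parallel gripper is mounted at the origin on the work surface. World frame = base frame: x ahead of the robot, y to its left, z up, the work surface at z = 0. Lengths are in mm, angles in rad, forces in N, time in s.
With the tool pointing down it reaches from about 325 to 900 mm from the base axis. Payload 6.1 kg.
Tool frame: the origin (TCP) lies at the very end of the fingers, on their centre line; the grasp point (between the pads) lies 19 mm behind it; z points along the fingers, y is the direction in which the jaws open and shut (so a half turn about z gives the same grasp; the last joint's range is limited). The gripper opens to 85 mm and grips with 20 to 120 N. Pads are 22 mm wide; open, the fingers measure 114 mm over their backs; the gripper's body (76 mm by 85 mm) begins 54 mm behind the grasp point. The pads swing forward as they close: fully open they stand 13 mm farther back than shut.
Start: joints at [1.132, 0.22, 1.526, -0, 1.395, -0.126], TCP at [192.326, 594.665, 231.3] pointing down, gripper open.
Joint ranges: [-2.98, 2.98], [-0.91, 2.08], [0.09, 2.57], [-1.24, 4.39], [0.2, 2.65], [-2.68, 2.68]. Speed limits (rad/s): [2.57, 2.57, 3.01, 3.14, 3.14, 3.14].

### API

Orientations are given as a unit quaternion [x, y, z, w].
In Python, from bench import sensors, optics, workorder, spotter gives the robot as it stands.
- The arm moves only by the tool step_arm, never from a script. Its argument "increments" is a list of rows, each an object with "claw": the gripper's target within -1 to 1 (shut at 1, half-way at 0, fully open at -1); "travel": the shift along the world's x, y, z in m, a list of three; "rotation": the turn, a rotation vector about the world's x, y, z in degrees, a list of three. In form: [{"claw": claw, "travel": [x, y, z], "rotation": [ax, ay, az]}, ...]. A call has exactly 5 rows; each row shifts and turns the commanded pose from where the row before left it; what a row does not reach is not made up. A row lasts 1/12 s, in which the tool goes at most 41.7 mm and 7.16 degrees, less where a joint would pass 70% of its speed; a pose out of reach is approached as far as the arm can. A call with a gripper value outside its range is refused whole. The fingers move at their own pace and stop on an object; "newtons" is the grip in N (left out, the last holds). Time passes only in rows, so rows that do not move let the fingers close, or fill a call up. It gives the time, the measured TCP pose, the force and the opening at its end, in the units of the state.
- sensors.get_state(): the state, without advancing time (a new reading comes with each control period).
- optics.read_camera(name): name is "scene" or "top" or "wrist"; returns the picture (480x640x3 uint8, blue, green, red); there is no depth.
- optics.get_calibration(name): a dict with "fovy" (degrees; the focal length in pixels is half the picture's height over the tangent of half this angle, whatever the lens; pixels are square), "cx", "cy" (the principal point, pixels), "rvec" (rotation vector, rad) and "tvec" (3), from world to camera coordinates, as OpenCV has them. Camera axes: x right, y down, z forward; pixel columns grow to the right and rows downward; lengths in mm; the calibration is good to about 2 mm. A picture is of the moment at which its call begins: read the wrist's pose just before it. get_calibration takes no time and is no camera call; for the wrist camera it gives the pose at the moment of the call.
- workorder.hand_in(): hands the job in, once; it reports no verdict.
Trained networks look in the newest picture that a camera, given by its name, has taken for a name from the list of things; names that differ only in an ending like _2 or _b are one class to them, and where a whole thing is asked for, a point or a joint stands for the part that bears it (a point fixed in the world has none). Each returns a list of dicts, best first, with "p" (0 to 1); they miss things now and then, are a little off and sometimes report something else, mostly with a low value. They report only what shows in the picture. A call takes as long as a camera call. They do not tell look-alikes from the thing itself.
- spotter.cut_out(camera, thing): "pixels" (480x640 bool, what is visible of it).
- spotter.pinpoint(camera, thing): "location" ([x, y, z] in mm, in world coordinates, good to about 4 mm: a listed point, or the origin of a listed thing).
The state is a dict: "t": time; "joint_pos": joint angles; "joint_vel": joint speeds; "joint_efforts": joint torques, N m; "tool_pos": TCP position; "ee_rot": TCP orientation; "ft_force": force on the tool from outside, world axes, zero at the start; "wrist_torque": the same for the moment, N m; "opening": finger opening in mm.
Only numpy, scipy, OpenCV 4.12 (cv2) and the standard library are available. Lean on these libraries where they do the work, as an engineer would, in place of code of your own. Each camera call takes 0.05 s, during which the arm holds its last target. There are 200 camera calls.

### The job

The microscope rocks because one of its feet, the steel one at the corner nearest the wooden wedge, is too short. Push the wedge, thin edge first, along the bench and under that foot until the microscope stands level and is carried firmly by the wedge, then take the hand away. Do not pick the wedge up, do not touch the microscope, and leave the other things on the bench where they are.

Things in the scene. Friction and masses are not known exactly. Their poses are not given: they have to be found in the camera images.
- wedge: Loose plain wooden wedge, about 70 g, 90 long x 50 wide, 2 mm thick at its thin edge, rising evenly to 24 mm at its upright back. Origin: centre of its underside. Its x axis points to the thin edge (x = +45 mm; back face at x = -45 mm), y across, z up. Starts flat on the bench on the microscope's -y side, its centre 95 to 145 mm from the short foot, up to 25 mm aside, up to 0.3 rad askew.
- stand: The microscope's fixed part (feet that never slide). Origin on the bench below the middle of the white base plate; z up. Plate 210 (x) x 230 (y) x 18 mm, underside 28 mm up when level. Column 406 mm high at the middle of the +x edge, head over the middle, eyepieces to -x. The short foot is at (+85, -95) mm; the wedge goes in roughly along +y. A 23 mm high rubber bump stop stands at (+20, -70) mm.
- short_foot (a point): Lowest point of the short foot, a steel screw with a round end of 11 mm radius at the corner (x = +85, y = -95 mm in the stand's frame), 20 mm in from the plate's edges. About 4 mm above the bench while the microscope leans, 13 mm when it is level.
- rock (a joint): Lean of the microscope (3 kg) about the line through its feet at (+85, +95) and (-85, -95) mm in the stand's frame, rad. 0.07 = leaning at the short foot's corner, on the bump stop, as its weight holds it at the start; 0 = level, foot at (-85, +95) mm back on the bench, where it stops. 0.01 rad is 1.3 mm at the short foot, which carries 5 to 6 N.
- spacer: Bystander: loose flat aluminium block 60 x 40 x 10 mm, beside the wedge's way; origin at the centre of its underside.
- dish: Bystander: clear round dish with lid, diameter 60, height 14 mm, on the other side of the wedge's way; origin at the centre of its underside.
- dial_control: Bystander: loose white hand control with a black dial, 100 x 55 x 40 mm, beyond the plate's +x edge; origin at the centre of its underside.
- slide_box: Bystander: grey box for slides, 85 x 40 x 32 mm; origin at the centre of its underside.
- sample_jar: Bystander: small jar, diameter 40, height 55 mm; origin at the centre of its underside.
- driver: Bystander: screwdriver 150 mm long, lying along its x axis.
- eyepiece: Bystander: black spare eyepiece, diameter 42, height 42 mm, standing; origin at the centre of its underside.
- wedge_back (a point): Middle of the wedge's upright flat back face (50 wide x 24 high), 12 mm above the bench; same axes as the wedge. Pushed here it slides, then climbs under the foot with about 6 to 13 N; the push rises steeply once the microscope is level and can rise no further. Friction keeps the wedge in when the push ends. When level, this face is about 45 mm from the short foot.
There are look-alikes about, which are no part of the job. Several things have the shape of the wedge; the one meant has the colours described above.

How it is judged (in metres and radians):
At the end, for the whole second after the job is handed in: The microscope is level (joint rock under 0.012 rad, 1.5 mm at the short foot) and at rest, the wedge lies flat (within 0.06 rad) and still under the short foot (foot within 22 mm of the wedge's middle line and 30 mm of its middle along it) and carries it (over 1 N) (value of joint rock below 0.012 rad and contact force between wedge and stand above 1 N and y of short_foot in the frame of wedge between -0.022 and 0.022 m and x of short_foot in the frame of wedge between -0.03 and 0.03 m and angle between wedge's own z axis and vertical below 0.06 rad and linear speed of wedge below 0.01 m/s and velocity of joint rock between -0.02 and 0.02 rad/s); the robot touches nothing.
It fails at once if the wedge is lifted off the bench (its middle over 10 mm up) or tipped over 0.35 rad (height (world z) of wedge above 0.01 m or angle between wedge's own z axis and vertical above 0.35 rad).
It fails at once if the robot touches the microscope (over 2 N) (contact force between any of the fingers, the arm and stand above 2 N).
It fails at once if another thing on the bench is moved by more than 20 mm (distance of any of spacer, dish, dial_control, slide_box, sample_jar, driver, eyepiece from where it was at the start of the episode above 0.02 m).
It also fails if it takes over 61 s, if anything falls off the work surface, if the arm or the gripper's body presses on something with over 40 N, if the wrist force passes 120 N, or if a joint passes its speed limit or range.

## Working session

There is one attempt and no reset: what is moved stays moved. The work goes in short steps, Python scripts to look and compute and a tool call to move; the robot and the scene stay as the last step left them, time stands still between calls to the robot, and variables do not carry over. Pictures are saved under pics/ and viewed, about 8 in all and at most 12, crops included, and the job is handed in when it is done.

Besides the shell and the picture viewer there is one more tool, called after "Emit:" as a command line: name --argument value ..., lists and objects as JSON in quotes. step_arm: Moves the arm, as the interface text tells. Its arguments: {"type":"object","properties":{"increments":{"type":"array","items":{"type":"object","properties":{"claw":{"type":"number"},"travel":{"type":"array","items":{"type":"number"}},"rotation":{"type":"array","items":{"type":"number"}}}}},"newtons":{"type":"number"}},"required":["increments"]}

```bash
mkdir -p pics; cat > h.py <<'E'
import numpy as np, cv2
from bench import sensors, optics, workorder, spotter
def cal(n):
    c=optics.get_calibration(n); f=240/np.tan(np.radians(c['fovy'])/2)
    K=np.array([[f,0,c['cx']],[0,f,c['cy']],[0,0,1]]); return K,np.array(c['rvec'],float),np.array(c['tvec'],float)
def ray(n,uv,z,c=None):
    K,r,t=c or cal(n); R=cv2.Rodrigues(r)[0]; o=-R.T@t
    uv=np.atleast_2d(uv).astype(float); d=np.c_[uv,np.ones(len(uv))]@np.linalg.inv(K).T@R
    return o+d*((z-o[2])/d[:,2])[:,None]
def proj(n,P,c=None):
    K,r,t=c or cal(n); return cv2.projectPoints(np.array(P,float).reshape(-1,1,3),r,t,K,None)[0][:,0]
E
python3 - <<'E'
from h import *
a=optics.read_camera('scene');b=optics.read_camera('top')
cv2.imwrite('pics/scene1.png',a);cv2.imwrite('pics/top1.png',b)
for n in('scene','top'):
    for th in('wedge','stand','short_foot','wedge_back','spacer','dish'):
        print(n,th,[(np.round(r['location']),round(r['p'],2)) for r in spotter.pinpoint(n,th)[:4]])
print(sensors.get_state())
E
```

```text
scene wedge [(array([ 627., -113.,    4.]), 0.85), (array([502., -17.,   0.]), 0.75)]
scene stand [(array([464., 226.,  -2.]), 0.65)]
scene short_foot [(array([541., 126.,   5.]), 0.91)]
scene wedge_back [(array([498., -65.,  14.]), 0.96), (array([650., -73.,  10.]), 0.95), (array([ 684., -347.,    0.]), 0.51)]
scene spacer [(array([380.,  58.,  -4.]), 0.87)]
scene dish [(array([641.,  10.,  -1.]), 0.7), (array([504., -15.,  -2.]), 0.18)]
top wedge [(array([ 629., -109.,    4.]), 0.8)]
top stand [(array([470., 232.,   1.]), 0.89), (array([ 417., -389.,    1.]), 0.68), (array([ 386., -194.,   -1.]), 0.55)]
top short_foot [(array([536., 126.,   3.]), 0.89)]
top wedge_back [(array([653., -77.,  12.]), 0.76), (array([501., -63.,   9.]), 0.61)]
top spacer [(array([ 684., -349.,   -0.]), 0.67), (array([383.,  62.,   3.]), 0.58)]
top dish [(array([643.,  14.,  -2.]), 0.97)]
{'t': 0.7, 'joint_pos': array([ 1.13189505e+00,  2.20335465e-01,  1.52646720e+00, -2.58157193e-06,
        1.39468717e+00, -1.26067505e-01]), 'joint_vel': array([0.0001623 , 0.00129046, 0.00085353, 0.00027704, 0.00049449,
       0.00088038]), 'joint_efforts': array([-3.09312622e-05, -4.96672618e+01, -3.89651513e+01, -1.48484501e-04,
        5.72904937e-04, -2.92857749e-05]), 'tool_pos': array([192.34019309, 594.68658528, 231.35704251]), 'ee_rot': array([1.55779618e-01, 9.87791834e-01, 4.90180062e-05, 1.55505635e-05]), 'ft_force': array([-0.30611655, -0.28589286, -1.24720758]), 'wrist_torque': array([ 0.07485083, -0.00143319,  0.02256239]), 'opening': 85.4097347301077}
```

View pics/scene1.png

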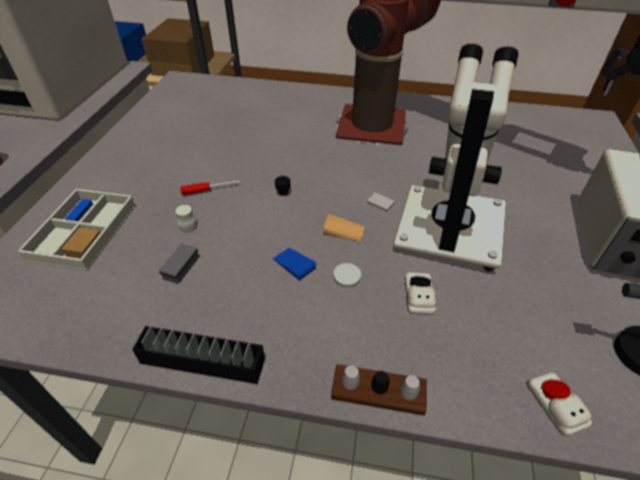

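View pics/top1.png

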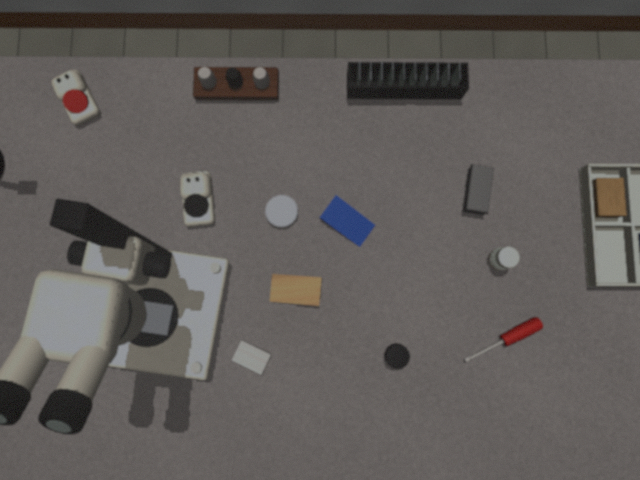

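The wooden wedge is at about top px (295,290) and scene px (344,228). The blue one at (348,221) in top is a look-alike. The spacer sits at top (251,357), the dish at (281,211), and the plate's -y edge runs from (228,258) to (208,379).

```bash
cat > fit.py <<'E'
from h import *
from scipy.optimize import minimize
def mask(im):
    h=cv2.cvtColor(im,cv2.COLOR_BGR2HSV)
    m=cv2.inRange(h,(8,90,90),(25,255,255)); return m
V=np.array([[x,y,z] for x,zt in((-45,24),(45,2)) for y in(-25,25) for z in(0,zt)],float)
def pts(p):
    c,s=np.cos(p[2]),np.sin(p[2]); return V@np.array([[c,-s,0],[s,c,0],[0,0,1]]).T+[p[0],p[1],0]
def fit(ims,p0):
    D=[]
    for n,im in ims.items():
        c=cal(n); u=proj(n,[[p0[0],p0[1],10]],c)[0]
        k,l,st,ce=cv2.connectedComponentsWithStats(mask(im))
        i=min((i for i in range(1,k) if st[i,4]>150),key=lambda i:np.hypot(*(ce[i]-u)))
        print(n,st[i],ce[i].round()); D.append((n,c,(cv2.resize((l==i)*255.,None,fx=4,fy=4,interpolation=cv2.INTER_LINEAR)>127)))
    def cost(p):
        s=0
        for n,c,m in D:
            h=cv2.convexHull((proj(n,pts(p),c)*4+1.5).astype(np.float32)); b=np.zeros(m.shape,np.uint8)
            cv2.fillConvexPoly(b,np.round(h*16).astype(int),1,shift=4); b=b>0
            s+=(b^m).sum()/m.sum()
        return s
    r=minimize(cost,p0,method='Nelder-Mead',options=dict(initial_simplex=np.array(p0)+np.array([[0,0,0],[8,0,0],[0,8,0],[0,0,.15]])))
    return r.x,r.fun
E
python3 - <<'E'
from fit import *
a=cv2.imread('pics/scene1.png');b=cv2.imread('pics/top1.png')
for ims in({'scene':a,'top':b},{'top':b},{'scene':a}): print(fit(ims,[502,-17,1.57]))
q=ray('top',[(228,258)],37)[0];r=ray('top',[(208,379)],46)[0];print(q,r,np.hypot(*(q-r)[:2]))
e=(q-r)[:2];e/=np.hypot(*e);n=np.array([-e[1],e[0]]);print('yaw',np.arctan2(e[1],e[0]),'foot',q[:2]-20*e+20*n,'stand',q[:2]-105*e+115*n)
E
```

```text
scene [324 214  41  28 714] [343. 228.]
top [ 270  275   51   31 1330] [295. 289.]
(array([500.48330128, -16.09279375,   1.4853339 ]), np.float64(0.1386317233695153))
top [ 270  275   51   31 1330] [295. 289.]
(array([501.28339388, -17.57183584,   1.47737452]), np.float64(0.06838691483361534))
scene [324 214  41  28 714] [343. 228.]
(array([499.88278077, -15.69253689,   1.48719131]), np.float64(0.04816112084063047))
[554.80748917  98.98248427  37.        ] [350.266505   124.76422044  46.        ] 206.1594337503555
yaw -0.1253855551005744 foot [537.4656441  121.32662018] stand [465.01337526 226.21069304]
```

The measurements agree: wedge about (501,-16) mm with heading 1.48 rad, foot about (538,124), stand yaw about -0.125. The arm starts on the far side of the microscope, so I'll go up and over it. Then I'll use the partly open fingers as a flat pusher.

Emit:
step_arm --increments '[{"claw": 0.5,"travel": [0,0,0.04],"rotation": [0,0,0]},{"claw": 0.5,"travel": [0,0,0.04],"rotation": [0,0,0]},{"claw": 0.5,"travel": [0,0,0.04],"rotation": [0,0,0]},{"claw": 0.5,"travel": [0,0,0.04],"rotation": [0,0,0]},{"claw": 0.5,"travel": [0,0,0.04],"rotation": [0,0,0]}]'

```text
t: 1.12
tool_pos: [192.1, 594.3, 433.4]
ee_rot: [0.156, 0.988, 0.0, 0.0]
ft_force: [0.4, 1.1, 0.9]
opening: 25.7
```

Emit:
step_arm --increments '[{"claw": 0.5,"travel": [0,0,0.04],"rotation": [0,0,0]},{"claw": 0.5,"travel": [0,0,0.04],"rotation": [0,0,0]},{"claw": 0.5,"travel": [0,0,0.04],"rotation": [0,0,0]},{"claw": 0.5,"travel": [0,0,0.02],"rotation": [0,0,0]},{"claw": 0.5,"travel": [0,0,0],"rotation": [0,0,0]}]'

```text
t: 1.53
tool_pos: [192.4, 594.7, 578.5]
ee_rot: [0.156, 0.988, 0.005, 0.002]
ft_force: [0.5, 0.5, 0.7]
opening: 21.4
```

Emit:
step_arm --increments '[{"travel": [0.015,-0.035,0],"rotation": [0,0,-3.85],"claw": 0.5},{"travel": [0.015,-0.035,0],"rotation": [0,0,-3.85],"claw": 0.5},{"travel": [0.015,-0.035,0],"rotation": [0,0,-3.85],"claw": 0.5},{"travel": [0.015,-0.035,0],"rotation": [0,0,-3.85],"claw": 0.5},{"travel": [0.015,-0.035,0],"rotation": [0,0,-3.85],"claw": 0.5}]'

```text
t: 1.95
tool_pos: [267.5, 418.1, 570.3]
ee_rot: [0.32, 0.947, -0.001, -0.0]
ft_force: [0.2, 0.3, 0.4]
opening: 21.2
```

Emit:
step_arm --increments '[{"travel": [0.015,-0.035,0],"rotation": [0,0,-3.85],"claw": 0.5},{"travel": [0.015,-0.035,0],"rotation": [0,0,-3.85],"claw": 0.5},{"travel": [0.015,-0.035,0],"rotation": [0,0,-3.85],"claw": 0.5},{"travel": [0.015,-0.035,0],"rotation": [0,0,-3.85],"claw": 0.5},{"travel": [0.015,-0.035,0],"rotation": [0,0,-3.85],"claw": 0.5}]'

```text
t: 2.37
tool_pos: [342.4, 243.0, 570.6]
ee_rot: [0.474, 0.881, -0.0, -0.0]
ft_force: [0.9, -0.1, 0.9]
opening: 21.2
```

Emit:
step_arm --increments '[{"travel": [0.015,-0.035,0],"rotation": [0,0,-3.85],"claw": 0.5},{"travel": [0.015,-0.035,0],"rotation": [0,0,-3.85],"claw": 0.5},{"travel": [0.015,-0.035,0],"rotation": [0,0,-3.85],"claw": 0.5},{"travel": [0.015,-0.035,0],"rotation": [0,0,-3.85],"claw": 0.5},{"travel": [0.015,-0.035,0],"rotation": [0,0,-3.85],"claw": 0.5}]'

```text
t: 2.78
tool_pos: [417.4, 67.8, 570.8]
ee_rot: [0.615, 0.789, -0.0, -0.0]
ft_force: [-0.2, 0.2, 0.1]
opening: 21.1
```

Emit:
step_arm --increments '[{"travel": [0.015,-0.035,0],"rotation": [0,0,-3.85],"claw": 0.5},{"travel": [0.015,-0.035,0],"rotation": [0,0,-3.85],"claw": 0.5},{"travel": [0.015,-0.035,0],"rotation": [0,0,-3.85],"claw": 0.5},{"travel": [0.015,-0.035,0],"rotation": [0,0,-3.85],"claw": 0.5},{"travel": [0.0,0,0],"rotation": [0,0,-3.85],"claw": 0.5}]'

```text
t: 3.2
tool_pos: [479.0, -75.9, 567.9]
ee_rot: [0.74, 0.673, -0.002, -0.001]
ft_force: [0.6, -0.4, -0.8]
opening: 21.0
```

Emit:
step_arm --increments '[{"travel": [0.005,-0.01,-0.035],"rotation": [0,0,0],"claw": 0.5},{"travel": [0.005,-0.01,-0.035],"rotation": [0,0,0],"claw": 0.5},{"travel": [0.004,-0.01,-0.035],"rotation": [0,0,0],"claw": 0.5},{"travel": [0,-0.004,-0.04],"rotation": [0,0,0],"claw": 0.5},{"travel": [0,0,-0.04],"rotation": [0,0,0],"claw": 0.5}]'

```text
t: 3.62
tool_pos: [490.9, -105.2, 383.7]
ee_rot: [0.737, 0.676, -0.0, -0.0]
ft_force: [1.4, -1.3, 0.1]
opening: 21.4
```

Emit:
step_arm --increments '[{"travel": [0,0,-0.04],"rotation": [0,0,0],"claw": 0.5},{"travel": [0,0,-0.04],"rotation": [0,0,0],"claw": 0.5},{"travel": [0,0,-0.04],"rotation": [0,0,0],"claw": 0.5},{"travel": [0,0,-0.04],"rotation": [0,0,0],"claw": 0.5},{"travel": [0,0,0],"rotation": [0,0,0],"claw": 0.5}]'

```text
t: 4.03
tool_pos: [485.5, -102.2, 216.5]
ee_rot: [0.737, 0.676, -0.004, -0.007]
ft_force: [-0.8, 1.1, -1.6]
opening: 21.2
```

```bash
python3 - <<'E'
from fit import *
c=cal('wrist');w=optics.read_camera('wrist');cv2.imwrite('pics/w1.png',w)
try: print(fit({'wrist':w},[501,-16,1.482]))
except Exception as e: print(e)
for th in('wedge','short_foot','wedge_back'): print(th,[(np.round(r['location']),round(r['p'],2)) for r in spotter.pinpoint('wrist',th)[:4]])
print(proj('wrist',[[497,-61,12],[538,124,4],[501,-16,0]]).round(),sensors.get_state()['tool_pos'])
E
```

```text
wrist [ 308   64   55  101 5347] [335. 114.]
(array([504.596222  , -16.71138638,   1.48797217]), np.float64(0.011175012858278393))
wedge [(array([ 629., -113.,    3.]), 0.81), (array([502., -17.,  -4.]), 0.71)]
short_foot [(array([383.,  60.,  -1.]), 0.71)]
wedge_back [(array([652., -74.,  13.]), 0.95), (array([498., -61.,   8.]), 0.91)]
[[322. 159.]
 [351. -63.]
 [322. 112.]] [ 492.86907072 -104.89536793  229.32161233]
```

View pics/w1.png

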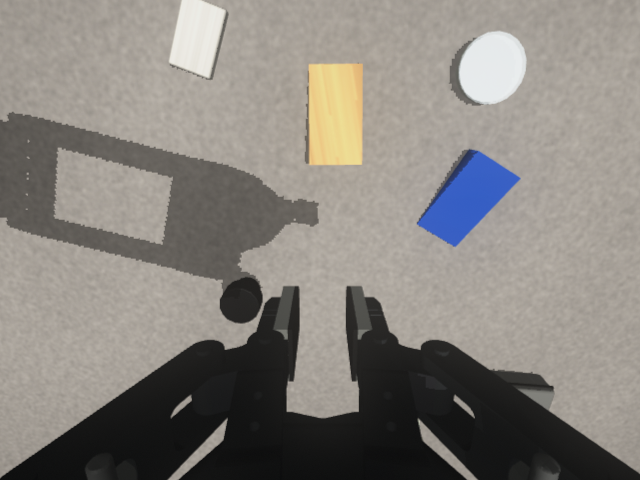

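The wrist picture shows the wedge straight ahead, back edge at px (335,165). The spacer is upper left, the dish upper right and the blue look-alike to the right. The space directly below the fingers is clear, so I'm descending behind the wedge.

Emit:
step_arm --increments '[{"travel": [0.002,0,-0.04],"rotation": [0,0,0],"claw": 0.5},{"travel": [0.001,0,-0.04],"rotation": [0,0,0],"claw": 0.5},{"travel": [0,0,-0.04],"rotation": [0,0,0],"claw": 0.5},{"travel": [0,0,-0.04],"rotation": [0,0,0],"claw": 0.5},{"travel": [0,0,-0.03],"rotation": [0,0,0],"claw": 0.5}]'

```text
t: 4.65
tool_pos: [496.2, -105.0, 36.8]
ee_rot: [0.737, 0.676, 0.001, 0.002]
ft_force: [-0.2, -0.8, -0.5]
opening: 21.3
```

Emit:
step_arm --increments '[{"travel": [0,0,-0.01],"rotation": [0,0,0],"claw": 0.5},{"travel": [0,0,-0.01],"rotation": [0,0,0],"claw": 0.5},{"travel": [0,0,0],"rotation": [0,0,0],"claw": 0.5},{"travel": [0,0,0],"rotation": [0,0,0],"claw": 0.5},{"travel": [0,0,0],"rotation": [0,0,0],"claw": 0.5}]'

```text
t: 5.07
tool_pos: [496.7, -105.2, 18.9]
ee_rot: [0.737, 0.676, 0.001, 0.002]
ft_force: [0.6, -0.4, -0.1]
opening: 21.0
```

Emit:
step_arm --increments '[{"travel": [0,0,-0.006],"rotation": [0,0,0],"claw": 0.5},{"travel": [0,0,-0.005],"rotation": [0,0,0],"claw": 0.5},{"travel": [0,0.005,0],"rotation": [0,0,0],"claw": 0.5},{"travel": [0,0.005,0],"rotation": [0,0,0],"claw": 0.5},{"travel": [0,0,0],"rotation": [0,0,0],"claw": 0.5}]'

```text
t: 5.48
tool_pos: [494.0, -93.3, 5.2]
ee_rot: [0.737, 0.676, -0.0, -0.0]
ft_force: [0.3, 0.0, -0.2]
opening: 21.3
```

```bash
python3 - <<'E'
from fit import *
w=optics.read_camera('wrist');cv2.imwrite('pics/w2.png',w)
print(fit({'wrist':w},[502,-16,1.482]))
for th in('short_foot','wedge_back'): print(th,[(np.round(r['location']),round(r['p'],2)) for r in spotter.pinpoint('wrist',th)[:4]])
s=sensors.get_state();print(s['tool_pos'],s['ft_force'])
E
```

```text
wrist [  256     0   139   254 34382] [326. 125.]
(array([501.60220709, -15.97301272,   1.49256388]), np.float64(0.006755012633836869))
short_foot []
wedge_back [(array([499., -60.,   7.]), 0.89)]
[494.44497724 -94.1635666    5.43492134] [0.12973349 1.18711383 0.33897951]
```

Emit:
step_arm --increments '[{"travel": [0.001,0.006,0],"rotation": [0,0,0.2],"claw": 0.5},{"travel": [0,0.006,0],"rotation": [0,0,0.2],"claw": 0.5},{"travel": [0.001,0.005,0],"rotation": [0,0,0],"claw": 0.5},{"travel": [0,0.004,0],"rotation": [0,0,0],"claw": 0.5},{"travel": [0.001,0.004,0],"rotation": [0,0,0],"claw": 0.5}]'

```text
t: 6.05
tool_pos: [497.3, -68.8, 5.3]
ee_rot: [0.734, 0.679, -0.0, -0.0]
ft_force: [-0.2, -0.4, -0.8]
opening: 21.3
```

```bash
python3 - <<'E'
from fit import *
w=optics.read_camera('wrist');print(fit({'wrist':w},[502,-16,1.482]))
s=sensors.get_state();print(s['tool_pos'],s['ee_rot'],s['ft_force'])
p=[];
d=lambda a:np.array([np.cos(a),np.sin(a)])
c=np.zeros(2);t=1.4926;last=c-56*d(t)
for i in range(12):
    c=c+5*d(t-np.radians(.5375));t-=np.radians(1.075);n=c-56*d(t);print((n-last).round(1),end=' ');last=n
print(c,t,d(t))
E
```

```text
wrist [  259    62   132   241 30965] [325. 181.]
(array([502.31600066, -11.67339664,   1.49480506]), np.float64(0.01268175909703776))
[497.40144307 -68.22843588   5.28465585] [ 7.34283937e-01  6.78842454e-01  8.42929144e-05 -1.24865881e-04] [ 0.22771603  0.80923694 -0.23309163]
[-0.6  5.1] [-0.5  5.1] [-0.4  5.1] [-0.3  5.1] [-0.2  5.1] [-0.1  5.1] [-0.   5.1] [0.1 5.1] [0.2 5.1] [0.3 5.1] [0.3 5.1] [0.4 5.1] [11.35305479 58.78802232] 1.267452526492732 [0.298713   0.95434299]
```

Contact is confirmed: the wedge moved about 4 mm and kept its heading. Now I'm pushing along a gentle right-hand arc.

Emit:
step_arm --increments '[{"travel": [-0.0006,0.005,0],"rotation": [0,0,-1.1],"claw": 0.5},{"travel": [-0.0005,0.005,0],"rotation": [0,0,-1.1],"claw": 0.5},{"travel": [-0.0004,0.005,0],"rotation": [0,0,-1.1],"claw": 0.5},{"travel": [-0.0003,0.005,0],"rotation": [0,0,-1.1],"claw": 0.5},{"travel": [-0.0002,0.005,0],"rotation": [0,0,-1.1],"claw": 0.5}]'

```text
t: 6.52
tool_pos: [495.4, -44.2, 5.4]
ee_rot: [0.766, 0.642, -0.0, 0.0]
ft_force: [-0.5, -1.2, 0.3]
opening: 21.2
```

Emit:
step_arm --increments '[{"travel": [-0.0001,0.005,0],"rotation": [0,0,-1.1],"claw": 0.5},{"travel": [0,0.005,0],"rotation": [0,0,-1.1],"claw": 0.5},{"travel": [0.0001,0.005,0],"rotation": [0,0,-1.1],"claw": 0.5},{"travel": [0.0002,0.005,0],"rotation": [0,0,-1.1],"claw": 0.5},{"travel": [0.0003,0.005,0],"rotation": [0,0,-1.1],"claw": 0.5}]'

```text
t: 6.93
tool_pos: [495.9, -19.1, 5.4]
ee_rot: [0.796, 0.605, -0.0, 0.0]
ft_force: [0.3, -0.9, 0.1]
opening: 21.6
```

```bash
python3 - <<'E'
from fit import *
w=optics.read_camera('wrist');cv2.imwrite('pics/w3.png',w);x,f=fit({'wrist':w},[508,38,1.3]);print(x,f)
s=sensors.get_state();print(s['tool_pos'],2*np.arctan2(s['ee_rot'][1],s['ee_rot'][0]),s['ft_force'])
print('foot',[(np.round(r['location'],1),round(r['p'],2)) for r in spotter.pinpoint('wrist','short_foot')[:3]])
for n in('scene','top'):
    optics.read_camera(n);print(n,[(np.round(r['location'],1),round(r['p'],2)) for r in spotter.pinpoint(n,'short_foot')[:3]])
v=np.array([538,124])-x[:2];d=np.array([np.cos(x[2]),np.sin(x[2])]);print('along',v@d,'right',v@[d[1],-d[0]])
E
```

```text
wrist [  259    62   132   241 30943] [324. 181.]
[511.30550949  35.75304086   1.30017755] 0.011892931300546979
[495.88763544 -18.40268926   5.34684225] 1.2981086994275945 [-0.29452133  0.29760743  1.40723347]
foot []
scene [(array([541.1, 127. ,   2.8]), 0.94)]
top [(array([537.3, 124.5,   5.6]), 0.88), (array([381.8,  61.6,   2.6]), 0.2)]
along 92.1714476693674 right 2.132101313764893
```

View pics/w3.png

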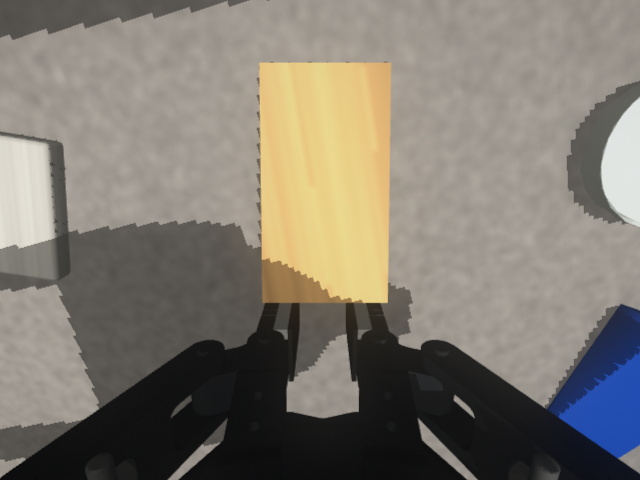

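The wedge is square on the fingers, with its thin edge at px row 62, and the spacer and dish are clear to either side. The foot lies about 93 mm ahead and 2 mm right. Before going further I'm checking that the wrist camera and gripper body clear the focus knobs and plate.

```bash
python3 - <<'E'
from h import *
K,r,t=cal('wrist');print('cam',-cv2.Rodrigues(r)[0].T@t)
P=[]
for n in('scene','top'):
    K,r,t=cal(n);P.append(K@np.c_[cv2.Rodrigues(r)[0],t.reshape(3)])
for a,b in(((434,165),(170,263)),((445,177),(150,277))):
    X=cv2.triangulatePoints(P[0],P[1],np.array(a,float),np.array(b,float))[:,0];X=X[:3]/X[3];print(X,proj('scene',X),proj('top',X))
E
```

```text
cam [516.74994014  58.11470869 147.20316762]
[530.47043207 146.48298695 230.90947845] [[429.85992615 165.53364248]] [[165.53295314 263.02421531]]
[513.18811535 180.63668271 195.26856423] [[443.89326153 177.18223245]] [[148.8220378  277.02507443]]
```

The knob tip sits near (529,147) at z about 210. The wrist camera would end almost under it. I'll lean the tool back by 20°, which moves the body away and keeps only the fingertips on the wedge's back, and then push.

Emit:
step_arm --increments '[{"travel": [0,0,0.001],"rotation": [3.85,-1.07,0],"claw": 0.5},{"travel": [0,0,0.001],"rotation": [3.85,-1.07,0],"claw": 0.5},{"travel": [0,0,0.001],"rotation": [3.85,-1.07,0],"claw": 0.5},{"travel": [0,0,0.0005],"rotation": [3.85,-1.07,0],"claw": 0.5},{"travel": [0,0,0.0005],"rotation": [3.85,-1.07,0],"claw": 0.5}]'

```text
t: 7.65
tool_pos: [496.4, -19.8, 9.9]
ee_rot: [0.784, 0.596, 0.14, -0.105]
ft_force: [0.6, 0.1, -0.4]
opening: 21.6
```

Emit:
step_arm --increments '[{"travel": [0.001,0.0049,0],"rotation": [0,0,-0.35],"claw": 0.5},{"travel": [0.001,0.0049,0],"rotation": [0,0,-0.35],"claw": 0.5},{"travel": [0.0012,0.0049,0],"rotation": [0,0,-0.35],"claw": 0.5},{"travel": [0.0013,0.0049,0],"rotation": [0,0,-0.35],"claw": 0.5},{"travel": [0.0014,0.0049,0],"rotation": [0,0,-0.3],"claw": 0.5}]'

```text
t: 8.07
tool_pos: [501.8, 6.5, 9.4]
ee_rot: [0.793, 0.585, 0.139, -0.103]
ft_force: [-0.5, 0.1, -0.5]
opening: 21.6
```

```bash
cat > chk.py <<'E'
from fit import *
import sys
x0=[float(v) for v in sys.argv[1:4]]
w=optics.read_camera('wrist');cv2.imwrite('pics/w_%s.png'%sys.argv[4],w)
x,f=fit({'wrist':w},x0);print(x,f)
s=sensors.get_state();print(s['t'],s['tool_pos'],s['ee_rot'],s['ft_force'])
print('foot',[(np.round(r['location'],1),round(r['p'],2)) for r in spotter.pinpoint('wrist','short_foot')[:3]])
v=np.array([538.5,125])-x[:2];d=np.array([np.cos(x[2]),np.sin(x[2])]);print('along',v@d,'right',v@[d[1],-d[0]])
E
python3 chk.py 517 60 1.27 4
```

```text
wrist [  264    98   120   190 21092] [323. 195.]
[517.80836076  59.62487965   1.27240847] 0.008024464541823225
8.1167 [501.82701558   7.22880045   9.41831572] [ 0.79246165  0.58473972  0.13953481 -0.10302445] [ 0.29083629 -0.41225263 -0.3962826 ]
foot [(array([536.2, 127.1,   2.9]), 0.75), (array([382.7,  60.5,   0.5]), 0.58)]
along 68.56922441776706 right 0.5583531870565231
```

Emit:
step_arm --increments '[{"travel": [0.0015,0.0048,0],"rotation": [0,0,0],"claw": 0.5},{"travel": [0.0015,0.0048,0],"rotation": [0,0,0],"claw": 0.5},{"travel": [0.0015,0.0048,0],"rotation": [0,0,0],"claw": 0.5},{"travel": [0.0014,0.0048,0],"rotation": [0,0,0],"claw": 0.5},{"travel": [0.0015,0.0048,0],"rotation": [0,0,0],"claw": 0.5}]'

```text
t: 8.58
tool_pos: [509.4, 29.6, 9.4]
ee_rot: [0.793, 0.584, 0.14, -0.103]
ft_force: [-0.0, 0.1, 0.8]
opening: 21.4
```

```bash
python3 chk.py 525 83 1.27 5
```

```text
wrist [  264   108   120   180 18133] [324. 209.]
[525.1830015   82.3601719    1.27178765] 0.17503205525913057
8.6333 [509.37647235  30.33328589   9.35718708] [ 0.79270323  0.58434064  0.13977932 -0.10309871] [0.21893892 0.45637619 0.64470247]
foot []
along 44.67068364446554 right 0.1655669701924993
```

View pics/w_5.png

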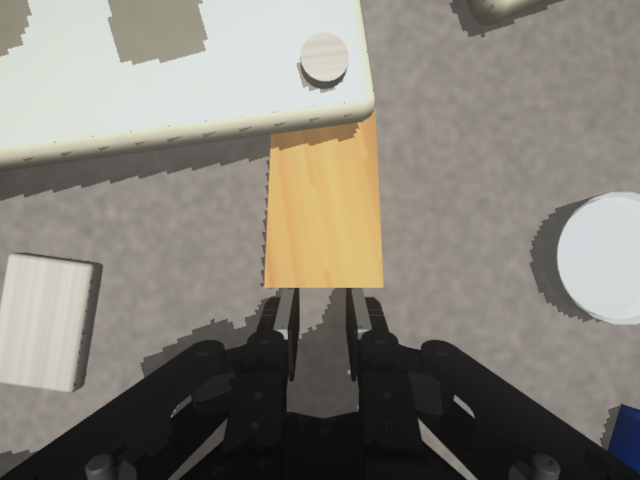

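The foot's screw head at px (325,57) lies on the wedge's centre line (column 324), so it's aligned. Pushing on, more slowly.

Emit:
step_arm --increments '[{"travel": [0.0009,0.0029,0],"rotation": [0,0,0],"claw": 0.5},{"travel": [0.0009,0.0029,0],"rotation": [0,0,0],"claw": 0.5},{"travel": [0.0009,0.0029,0],"rotation": [0,0,0],"claw": 0.5},{"travel": [0.0008,0.0029,0],"rotation": [0,0,0],"claw": 0.5},{"travel": [0.0009,0.0029,0],"rotation": [0,0,0],"claw": 0.5}]'

```text
t: 9.1
tool_pos: [513.8, 41.1, 9.2]
ee_rot: [0.793, 0.585, 0.139, -0.101]
ft_force: [-4.6, -13.0, 2.9]
opening: 21.1
```

Emit:
step_arm --increments '[{"travel": [0.0009,0.0029,0],"rotation": [0,0,0],"claw": 0.5},{"travel": [0.0009,0.0029,0],"rotation": [0,0,0],"claw": 0.5},{"travel": [0.0009,0.0029,0],"rotation": [0,0,0],"claw": 0.5},{"travel": [0.0008,0.0029,0],"rotation": [0,0,0],"claw": 0.5},{"travel": [0.0009,0.0029,0],"rotation": [0,0,0],"claw": 0.5}]'

```text
t: 9.52
tool_pos: [518.4, 55.9, 9.2]
ee_rot: [0.793, 0.584, 0.139, -0.101]
ft_force: [-3.5, -11.6, 2.3]
opening: 21.3
```

It is climbing at about 12 N, with about 17 mm to go.

Emit:
step_arm --increments '[{"travel": [0.0006,0.0019,0],"rotation": [0,0,0],"claw": 0.5},{"travel": [0.0006,0.0019,0],"rotation": [0,0,0],"claw": 0.5},{"travel": [0.0006,0.0019,0],"rotation": [0,0,0],"claw": 0.5},{"travel": [0.0006,0.0019,0],"rotation": [0,0,0],"claw": 0.5},{"travel": [0.0006,0.0019,0],"rotation": [0,0,0],"claw": 0.5}]'

```text
t: 9.93
tool_pos: [521.3, 65.7, 9.2]
ee_rot: [0.793, 0.584, 0.139, -0.101]
ft_force: [-3.3, -10.1, 2.7]
opening: 21.6
```

Emit:
step_arm --increments '[{"travel": [0.0003,0.001,0],"rotation": [0,0,0],"claw": 0.5},{"travel": [0.0003,0.001,0],"rotation": [0,0,0],"claw": 0.5},{"travel": [0.0003,0.001,0],"rotation": [0,0,0],"claw": 0.5},{"travel": [0.0003,0.001,0],"rotation": [0,0,0],"claw": 0.5},{"travel": [0.0003,0.001,0],"rotation": [0,0,0],"claw": 0.5}]'

```text
t: 10.35
tool_pos: [522.8, 70.9, 9.3]
ee_rot: [0.793, 0.584, 0.139, -0.101]
ft_force: [-2.7, -8.7, 1.8]
opening: 21.6
```

```bash
python3 chk.py 538 123 1.27 6; python3 - <<'E'
import cv2
from h import *
a=cv2.imread('pics/w_6.png');cv2.imwrite('pics/w_6b.png',a)
E
```

```text
wrist [ 264   99  120  190 8802] [333. 241.]
[538.91435987 123.1405555    1.26719564] 1.4286292498650837
10.4 [522.78325516  71.18938329   9.27403062] [ 0.79299006  0.58434778  0.13921043 -0.10161144] [-1.95027915 -5.96687675  0.21702233]
foot [(array([6.403e+02, 1.040e+01, 3.000e-01]), 0.68)]
along 1.6505288183605011 right -0.9513057276463657
```

View pics/w_6.png

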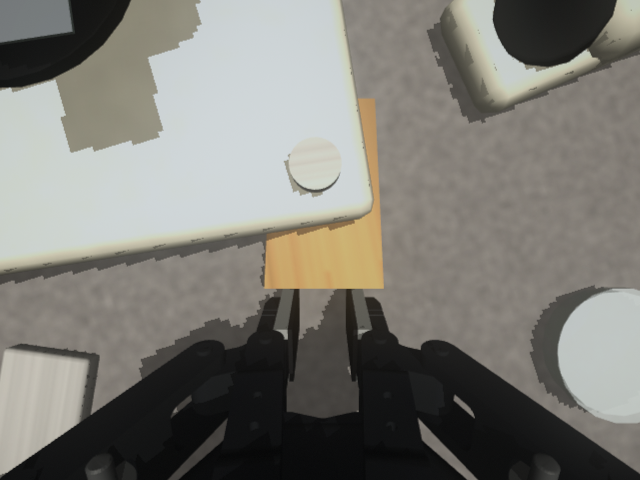

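The screw head at px (315,165) is slightly left of the centre line but well within bounds. The force hasn't risen sharply yet, so I'm continuing in 0.7 mm rows.

Emit:
step_arm --increments '[{"travel": [0.0002,0.0007,0],"rotation": [0,0,0],"claw": 0.5},{"travel": [0.0002,0.0007,0],"rotation": [0,0,0],"claw": 0.5},{"travel": [0.0002,0.0007,0],"rotation": [0,0,0],"claw": 0.5},{"travel": [0.0002,0.0007,0],"rotation": [0,0,0],"claw": 0.5},{"travel": [0.0002,0.0007,0],"rotation": [0,0,0],"claw": 0.5}]'

```text
t: 10.87
tool_pos: [523.6, 72.8, 9.2]
ee_rot: [0.793, 0.585, 0.138, -0.1]
ft_force: [-8.1, -20.7, 8.0]
opening: 21.2
```

Emit:
step_arm --increments '[{"travel": [0.0002,0.0007,0],"rotation": [0,0,0],"claw": 0.5},{"travel": [0.0001,0.0004,0],"rotation": [0,0,0],"claw": 0.5},{"travel": [0,0,0],"rotation": [0,0,0],"claw": 0.5},{"travel": [0,0,0],"rotation": [0,0,0],"claw": 0.5},{"travel": [0,0,0],"rotation": [0,0,0],"claw": 0.5}]'

```text
t: 11.28
tool_pos: [523.7, 73.1, 9.2]
ee_rot: [0.793, 0.585, 0.138, -0.1]
ft_force: [-9.4, -22.3, 8.1]
opening: 21.9
```

The push has risen to about 25 N with almost no movement, so the microscope is level and against its stop. Backing straight off along the push line, then up and clear.

Emit:
step_arm --increments '[{"travel": [-0.0006,-0.0019,0],"rotation": [0,0,0],"claw": 0.5},{"travel": [-0.0015,-0.0048,0],"rotation": [0,0,0],"claw": 0.5},{"travel": [-0.003,-0.0096,0],"rotation": [0,0,0],"claw": 0.5},{"travel": [-0.006,-0.019,0],"rotation": [0,0,0],"claw": 0.5},{"travel": [-0.006,-0.019,0.005],"rotation": [0,0,0],"claw": 0.5}]'

```text
t: 11.7
tool_pos: [505.3, 23.0, 13.5]
ee_rot: [0.792, 0.585, 0.139, -0.104]
ft_force: [-1.3, -1.5, -0.5]
opening: 21.1
```

Emit:
step_arm --increments '[{"travel": [-0.006,-0.019,0.02],"rotation": [0,0,0],"claw": 0.5},{"travel": [-0.006,-0.019,0.03],"rotation": [0,0,0],"claw": 0.5},{"travel": [-0.006,-0.019,0.03],"rotation": [0,0,0],"claw": 0.5},{"travel": [0,0,0],"rotation": [0,0,0],"claw": 0.5},{"travel": [0,0,0],"rotation": [0,0,0],"claw": 0.5}]'

```text
t: 12.12
tool_pos: [490.0, -35.8, 96.4]
ee_rot: [0.793, 0.584, 0.141, -0.101]
ft_force: [0.3, -0.7, -0.7]
opening: 21.1
```

```bash
python3 - <<'E'
from h import *
s=sensors.get_state();print(s['t'],s['tool_pos'],s['ft_force'])
a=optics.read_camera('scene');w=optics.read_camera('wrist')
for n in('scene','wrist'):
    for th in('short_foot','wedge_back','spacer','dish'): print(n,th,[(np.round(r['location'],1),round(r['p'],2)) for r in spotter.pinpoint(n,th)[:3]])
c=cv2.resize(a[140:300,300:520],None,fx=2.2,fy=2.2,interpolation=cv2.INTER_CUBIC)
o=cv2.imread('pics/scene1.png');d=cv2.resize(o[140:300,300:520],None,fx=1.4,fy=1.4)
w=cv2.resize(w,(480,360));W=np.zeros((360+0,0,3),np.uint8)
out=np.zeros((600,800,3),np.uint8);out[:352,:484]=c[:352,:484];out[:224,490:798]=d[:224,:308];w=cv2.resize(w,(320,240));out[355:595,:320]=w
cv2.imwrite('pics/final.png',out)
E
```

```text
12.1167 [490.02786438 -35.79896501  96.35907084] [ 0.34873529 -0.67289419 -0.65709908]
scene short_foot [(array([539.1, 128.4,  14. ]), 0.71)]
scene wedge_back [(array([650.2, -73.4,   9.4]), 0.79), (array([ 390.7, -194. ,    0.5]), 0.41), (array([668.2, 163.8,  -0.8]), 0.39)]
scene spacer [(array([3.83e+02, 6.04e+01, 1.00e-01]), 0.63), (array([ 6.854e+02, -3.481e+02, -1.000e-01]), 0.42)]
scene dish [(array([640.9,   9.5,  -2.6]), 0.89)]
wrist short_foot [(array([382.6,  61.2,   1. ]), 0.74)]
wrist wedge_back [(array([526.1,  81. ,   8.4]), 0.92), (array([652.5, -75.8,  15.6]), 0.68)]
wrist spacer []
wrist dish [(array([641.8,   8.6,   2.4]), 0.61)]
```

View pics/final.png

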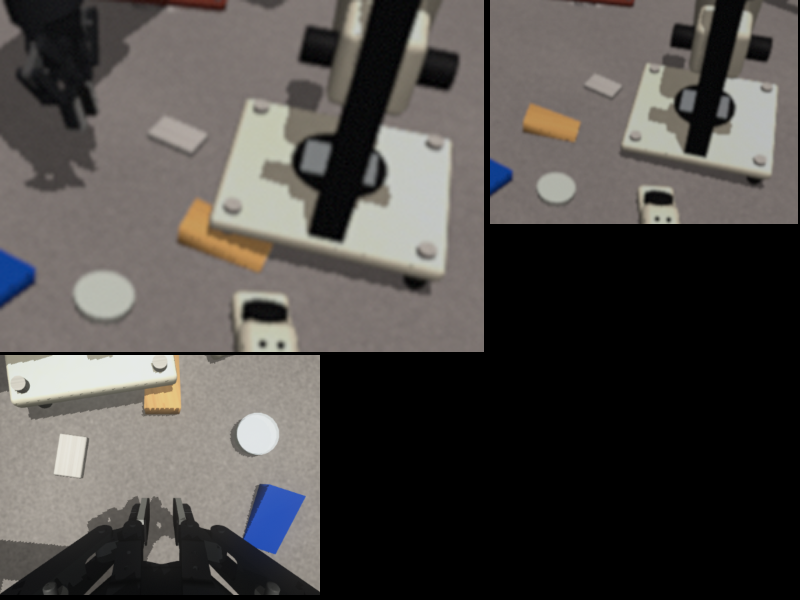

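The picture shows the wedge under the corner, the hand well clear, and the spacer, dish and control in place. The foot reads z about 14 mm, against 13 mm when level. Handing in.

```bash
python3 -c "
from h import *
print(workorder.hand_in())"
```

```text
the job is handed in; nothing more can be done
None
```

I pushed the wooden wedge along the bench and under the short foot, then took the hand away and handed the job in at about 12 s. The hand-in gave no verdict.

**How it went:** I used the half-closed fingers as a flat pusher on the wedge's back. A gentle right-hand arc lined the wedge up with the foot. I then leaned the tool back 20° to keep clear of the focus knobs and pushed straight in. The wedge climbed with about 9 to 13 N. I stopped when the push rose to about 25 N with almost no further movement, which means the microscope could rise no further.

**Last checks:**
- **Level:** the short foot read about 14 mm high, against about 4 mm at the start and 13 mm when level.
- **Wedge position:** its back face is about 47 mm from the foot, where about 45 mm is expected. The last estimate, about 2 mm before the end, put the foot 1 mm off the middle line. In the picture taken then, the screw head was a little left of the line, but inside the 22 mm limit.
- **Hand:** it is clear of everything, with wrist force near zero.
- **Other things:** the spacer and dish moved by no more than the finder's error of about 4 mm. The hand control looked unmoved in the picture, and I did not measure the rest.

**What disagreed or was not measured:**
- The scene camera did not find the wedge's back after the push, so the 47 mm figure comes from the wrist camera alone.
- The lean and the load on the wedge were not measured directly; I judged them from the foot height and the push force.

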